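Slide the adapter plate off its stand and fit it on the pump

TASK

The flat metal plate lies flush in the channel of the low stand, where fingers cannot get at its sides: press on it gently from above and slide it out over the open front edge of the stand until it overhangs far enough to be grasped, then let go of it so that it lies there by itself for a moment. Take it by the two sides of the overhanging end, lift it well clear and fit it gently onto the pump: both studs through its two holes, lying flat and fully down, and let go. Do not lean hard on the plate at any time, do not let it fall, and leave the other things on the bench alone.

Things in the scene. Friction and masses are not known exactly. Their poses are not given: they have to be found in the camera images.
- plate_mid (a point): Centre, half-way up, of the loose bare-metal plate: 160 mm long (x), 50 wide (y), 4 thick (z), about 85 g, the same either way round. Two 13 mm through holes on its centre line at x = +28 and -28 mm, solid metal between. Starts flat in the channel, its length along it. Touch down slowly (5 mm/s), press with 6 to 13 N; over 25 N against the stand or pump spoils it.
- stand_edge (a point): Middle of the open front edge of the level channel floor of the fixed steel stand, 60 mm above the bench. x points to the closed back: the plate slides out along -x. Side rails 54 mm apart, flush with the plate. Two ramped runners, highest 16 mm behind the edge, stand up an unknown 0.5 to 3 mm and lift the passing plate. Plate's centre: 127 to 131 mm behind the edge at first, 20 to 45 is right.
- keeper_foot (a point): Middle of the underside of the stand's spring keeper: a bar across the channel (14 mm along it, 100 wide) on two posts rising to 26 mm above the floor, 190 mm behind the front edge. It presses the plate's rear down with about 4 N until the plate is pulled from under it. Plate on stand and keeper: friction about 0.15, finger on plate 0.8; some 4 N of pressing or more drags it.
- seat (a point): Middle of the flat top of the fixed pump (steel flange 84 mm along x, 66 along y), 60 mm above the bench. Two 8 mm studs with tapered tips rise 11 mm from it at x = +28 and -28 mm. Plate fitted: its centre 2 mm above this point, its length along x either way round, ends 38 mm past the flange. Free below its -x end; a pipe flange (52 mm high) under its +x end.
- fitting: Brass pipe fitting standing on the bench, 32 mm across, 44 mm tall, origin at the middle of its underside; not to be disturbed.
- disc: Steel stub disc lying on the bench, 46 mm across, 18 mm tall, origin at the middle of its underside; not to be disturbed.
- wrench: Steel wrench lying on the bench, 140 mm long along its x; not to be disturbed.
Things that resemble listed ones, but are neither listed nor needed, are in the scene too. Leave any black look-alike of the part that bears plate_mid alone.

How it is judged:
On the way, in this order (a step that is already met when the one before it is completed fails the run):
1. the plate has been slid out along the channel and lies on the stand, untouched by the robot, its end overhanging the front edge by 30 to 68 mm (x of plate_mid in the frame of stand_edge between 0.012 and 0.05 m and z of plate_mid in the frame of stand_edge below 0.008 m and angle between plate_mid's own z axis and vertical below 0.09 rad and contact force between each of the arm, the fingers and plate below 0.05 N), for 0.2 s.
2. the plate is held by the fingers, more than 20 mm above the floor of the stand (z of plate_mid in the frame of stand_edge above 0.02 m and contact force between the fingers and plate above 0.3 N), for 0.2 s.
At the end, for the whole second after the job is handed in: The plate lies flat (within 0.03 rad) and fully down on the pump's top face (its centre 0.5 to 3.5 mm above the face), within 5 mm and 0.15 rad of centred, both studs through its holes, at rest (horizontal distance between plate_mid and seat below 0.005 m and z of plate_mid in the frame of seat between 0.0005 and 0.0035 m and angle between the x axis of plate_mid and the x axis of seat, either way round below 0.15 rad and angle between plate_mid's own z axis and vertical below 0.03 rad and linear speed of plate below 0.01 m/s); the robot touches nothing.
It fails at once if the plate is pressed against the stand by the fingers with more than 25 N (contact force between the fingers and plate above 25 N and contact force between plate and stand above 6 N).
It fails at once if the plate is pressed on the pump with more than 25 N (contact force between plate and pump above 25 N).
It fails at once if the plate has fallen below the top of the stand (height (world z) of plate_mid below 0.045 m).
It fails at once if the brass fitting, the disc or the wrench is moved by more than 15 mm (distance of any of fitting, disc, wrench from where it was at the start of the episode above 0.015 m).
It also fails if it takes over 72 s, if anything falls off the work surface, if the arm or the gripper's body presses on something with over 40 N, if the wrist force passes 120 N, or if a joint passes its speed limit or range.

ROBOT

A 6-joint arm with a two-finger parallel gripper is mounted at the origin on the work surface. World frame = base frame: x ahead of the robot, y to its left, z up, the work surface at z = 0. Lengths are in m, angles in rad, forces in N, time in s.
With the tool pointing down it reaches from about 0.275 to 0.825 m from the base axis. Payload 4.9 kg.
Tool frame: the origin (TCP) lies midway between the tips of the shut fingers; the grasp point (between the pads) lies 19 mm behind it (grip_point_offset is the distance from the TCP to the grasp point, in m); z points along the fingers, x is the direction in which the jaws open and shut, and the axes are right-handed (so a half turn about z gives the same grasp; the last joint's range is limited). The gripper opens to 85 mm and grips with 20 to 120 N. Pads are 22 mm wide; open, the fingers measure 114 mm over their backs; the gripper's body (76 mm by 85 mm) begins 54 mm behind the grasp point. The pads swing forward as they close: fully open they stand 13 mm farther back than shut.
Start: joints at [-1.391, 0.326, -0.193, 1.052, 0, 1.437], TCP at [0.17, -0.523, 0.231] pointing down, gripper open.
Joint ranges: [-2.65, 2.65], [-0.97, 1.79], [-1.3, 1.35], [-1.93, 2.1], [-1.47, 1.37], [-3.14, 3.14]. Speed limits (rad/s): [2.57, 2.57, 3.14, 3.14, 3.14, 3.14].

INTERFACE

Orientations are given as a rotation vector (axis times angle).
In Python, from cell import * gives the robot as it stands. Calls block until the motion is done:
- movep(position, orientation): joint-space move of the TCP to a pose.
- move_l(position, velocity=0.15, rot=None, until_force=None): straight line of the TCP; rot=None keeps the orientation; velocity is the mean speed in m/s. With until_force (N) it stops when the force on the tool has changed by that much, and returns True; else False.
- set_joints(angles): joint-space move.
- let_go() and grab(newtons=None): open the fingers fully, or close them until they stop; newtons is the grip in N (None keeps the last).
- sleep(seconds).
- ik(position, orientation): joint angles nearest the present ones, or None.
- get_state(): the state.
- grab_frame(name): name is "scene" or "top"; returns a dict with "img" (420x560x3 uint8, red, green, blue), "fx", "fy", "cx", "cy" (pixels), "cam_to_world" (4x4, takes a point from camera to world coordinates). Camera axes: x right, y down, z forward; pixel columns grow to the right and rows downward; lengths in m; the calibration is good to about 2 mm. A picture is of the moment at which its call begins. There is no depth.
A pose or a line that the arm cannot do raises MotionError and nothing moves.
- sign_off(): hands the job in, once; it reports no verdict.
Trained networks look in the newest picture that a camera, given by its name, has taken for a name from the list of things; names that differ only in an ending like _2 or _b are one class to them, and where a whole thing is asked for, a point or a joint stands for the part that bears it (a point fixed in the world has none). Each returns a list of dicts, best first, with "score" (0 to 1); they miss things now and then, are a little off and sometimes report something else, mostly with a low value. They report only what shows in the picture. A call takes as long as a camera call. They do not tell look-alikes from the thing itself.
- spot_in(camera, name): "centre" ([column, row] in pixels, amid what is visible of it).
- silhouettes(camera, name): "mask" (420x560 bool, what is visible of it) and "centre" ([column, row] in pixels, amid what is visible of it).
- tip_of(camera, name): "centre" ([column, row] in pixels: a listed point, or the origin of a listed thing).
The state is a dict: "clock": time; "q": joint angles; "joint_velocities": joint speeds; "tau": joint torques, N m; "position": TCP position; "eef_rot": TCP orientation; "contact_force": force on the tool from outside, world axes, zero at the start; "wrist_torque": the same for the moment, N m; "finger_gap": opening from 0.0 (shut) to 1.0 (fully open).
Only numpy, scipy, OpenCV 4.12 (cv2) and the standard library are available. Lean on these libraries where they do the work, as an engineer would, in place of code of your own. Each camera call takes 0.05 s, during which the arm holds its last target.

## Working session

There is one attempt and no reset: what is moved stays moved. The work goes in short steps, each a Python script; the robot and the scene stay as the last script left them, time stands still between calls to the robot, and variables do not carry over. Pictures are saved under pics/ and viewed, and the job is handed in when it is done.

```bash
ls; mkdir -p pics; python3 - <<'E'
from cell import *
import cv2
s=get_state();print(s)
for c in("scene","top"):
    f=grab_frame(c);cv2.imwrite(f"pics/{c}0.png",f["img"][:,:,::-1])
    print(c,f["fx"],f["cx"],f["cy"],f["cam_to_world"].round(4).tolist() if hasattr(f["cam_to_world"],'round') else f["cam_to_world"])
    for n in["plate_mid","stand_edge","keeper_foot","seat","fitting","disc","wrench"]:
        print(n,[(d["centre"],round(d["score"],2)) for d in tip_of(c,n)])
E
```

```text
pics
{'clock': 0.0, 'q': array([-1.39121987e+00,  3.26985890e-01, -1.93624382e-01,  1.05203960e+00,
       -4.46246426e-06,  1.43662884e+00]), 'joint_velocities': array([ 0.00051815, -0.0016203 , -0.00067127, -0.00231011, -0.00095324,
       -0.00066652]), 'tau': array([ 3.81795253e-03, -4.43399477e+01,  2.62440509e+01,  1.53550878e-02,
        1.67887870e-04, -1.07345000e-07]), 'position': array([ 0.16965625, -0.52252362,  0.23046363]), 'eef_rot': array([-2.54018453e+00,  1.84635816e+00,  2.10896068e-03]), 'contact_force': array([ 0.66514108, -0.24708874, -0.38096679]), 'wrist_torque': array([-0.01017946, -0.0027074 , -0.00855521]), 'finger_gap': 1.0023414595919784}
scene 438.96937477753977 280.6857145450741 208.69323136122105 [[0.8248, 0.3688, -0.4286, 0.9812], [0.565, -0.5076, 0.6505, -0.5134], [0.0223, -0.7787, -0.6271, 0.6301], [0.0, 0.0, 0.0, 1.0]]
plate_mid [([315.8, 192.7], 0.94), ([317.4, 161.4], 0.92), ([396.2, 192.7], 0.78)]
stand_edge [([272.1, 174.1], 0.79)]
keeper_foot [([218.9, 230.9], 0.7), ([339.9, 205.5], 0.6)]
seat [([207.5, 272.8], 0.85)]
fitting [([218.3, 228.8], 0.79), ([243.6, 247.7], 0.48)]
disc [([245.2, 247.1], 0.87), ([218.0, 227.3], 0.53)]
wrench [([310.5, 274.5], 0.72)]
top 475.0389684792732 284.0562832207422 201.3358893877096 [[0.0279, -0.9969, 0.0735, 0.5309], [-0.9994, -0.0294, -0.02, 0.0702], [0.0221, -0.0729, -0.9971, 1.1873], [0.0, 0.0, 0.0, 1.0]]
plate_mid [([236.8, 197.4], 0.96), ([156.7, 230.4], 0.92), ([163.6, 149.9], 0.86)]
stand_edge [([224.3, 250.2], 0.92)]
keeper_foot [([236.8, 170.1], 0.47)]
seat [([364.2, 214.7], 0.98)]
fitting [([303.4, 225.2], 0.55), ([299.7, 257.0], 0.41), ([365.3, 210.8], 0.29)]
disc [([303.2, 221.8], 0.67)]
wrench []
```

View pics/scene0.png

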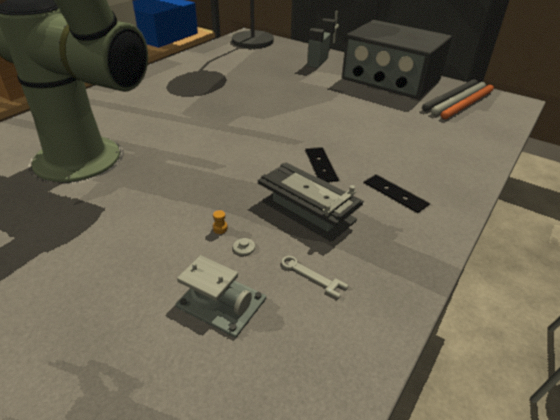

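View pics/top0.png

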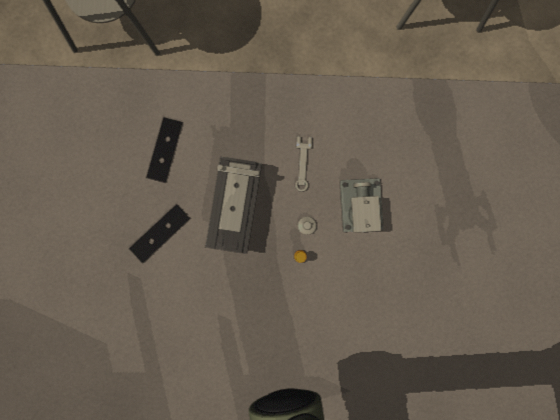

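The scene view shows the bare plate in the stand at about (316,192) and the pump at (208,273). In the top view they are at (236,197) and (366,213), and the black plates to the left are look-alikes. I'll zoom in to get features I can measure.

```bash
cat > h.py <<'E'
from cell import *
import numpy as np, cv2
def hit(f,px,z):
    T=np.array(f["cam_to_world"]);d=T[:3,:3]@np.array([(px[0]-f["cx"])/f["fx"],(px[1]-f["cy"])/f["fy"],1.])
    o=T[:3,3];return o+d*(z-o[2])/d[2]
def proj(f,p):
    T=np.array(f["cam_to_world"]);c=T[:3,:3].T@(np.array(p)-T[:3,3]);return np.array([f["fx"]*c[0]/c[2]+f["cx"],f["fy"]*c[1]/c[2]+f["cy"]])
def crop(f,x0,y0,w,h,s,name):
    im=f["img"][y0:y0+h,x0:x0+w,::-1];cv2.imwrite("pics/"+name,cv2.resize(im,None,fx=s,fy=s,interpolation=cv2.INTER_CUBIC))
E
python3 - <<'E'
from h import *
ft=grab_frame("top");fs=grab_frame("scene")
T={c:{n:tip_of(c,n) for n in["plate_mid","stand_edge","keeper_foot","seat"]} for c in("top","scene")}
for n,z in(("plate_mid",.062),("stand_edge",.06),("keeper_foot",.065),("seat",.06)):
    for c,f in(("top",ft),("scene",fs)):
        print(n,c,[(hit(f,d["centre"],z).round(4).tolist(),round(d["score"],2)) for d in T[c][n]])
for c,f in(("top",ft),("scene",fs)):
  for n in("fitting","disc","wrench"):
    print(c,n,[(hit(f,d["centre"],.005).round(3).tolist(),round(d["score"],2)) for d in spot_in(c,n)])
crop(ft,195,145,80,115,5,"tc_stand.png");crop(ft,330,170,65,75,7,"tc_pump.png")
crop(fs,250,155,120,90,6,"sc_stand.png");crop(fs,170,250,100,85,7,"sc_pump.png")
np.save("top0.npy",ft["img"])
E
```

```text
plate_mid top [([0.5371, 0.3393, 0.062], 0.94), ([0.6282, 0.1659, 0.062], 0.88), ([0.73, 0.3374, 0.062], 0.76)]
plate_mid scene [([0.6163, 0.1728, 0.062], 0.86), ([0.7619, 0.2633, 0.062], 0.59), ([0.5655, 0.2765, 0.062], 0.56)]
stand_edge top [([0.4912, 0.181, 0.06], 0.97)]
stand_edge scene [([0.4903, 0.1897, 0.06], 0.74)]
keeper_foot top [([0.6856, 0.1613, 0.065], 0.6)]
keeper_foot scene [([0.69, 0.145, 0.065], 0.75)]
seat top [([0.5908, -0.1548, 0.06], 0.89)]
seat scene [([0.5869, -0.1446, 0.06], 0.94)]
top fitting [([0.484, 0.003, 0.005], 0.51)]
top disc [([0.558, -0.008, 0.005], 0.52)]
top wrench [([0.717, -0.001, 0.005], 0.64)]
scene fitting [([0.471, 0.013, 0.005], 0.49)]
scene disc [([0.567, -0.013, 0.005], 0.53)]
scene wrench [([0.725, 0.003, 0.005], 0.84), ([0.648, 0.232, 0.005], 0.48)]
```

```bash
cd pics; python3 -c "
import cv2,numpy as np
a=cv2.imread('tc_stand.png');b=cv2.imread('tc_pump.png');h=max(a.shape[0],b.shape[0])
p=lambda i:cv2.copyMakeBorder(i,0,h-i.shape[0],0,0,0)
cv2.imwrite('m1.png',np.hstack([p(a)[:, :400],p(b)[:, :400]]))"
```

```text
(no output)
```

View pics/m1.png

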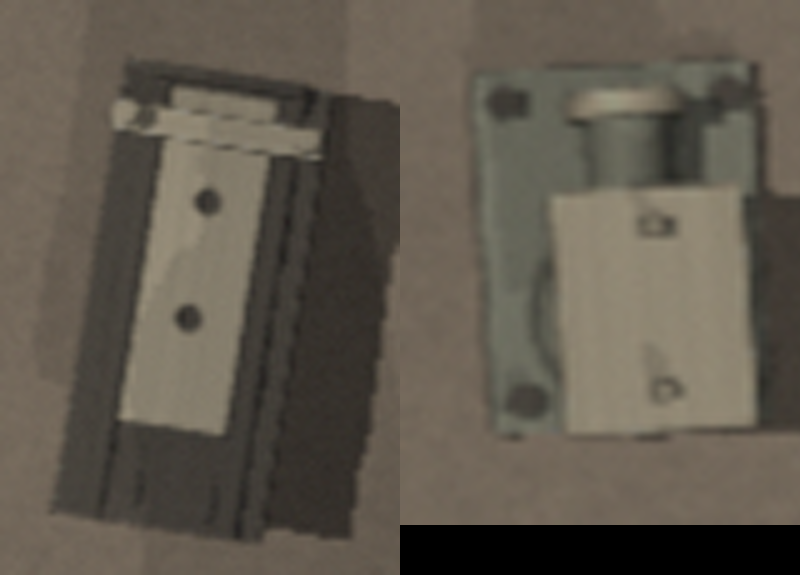

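View pics/sc_stand.png

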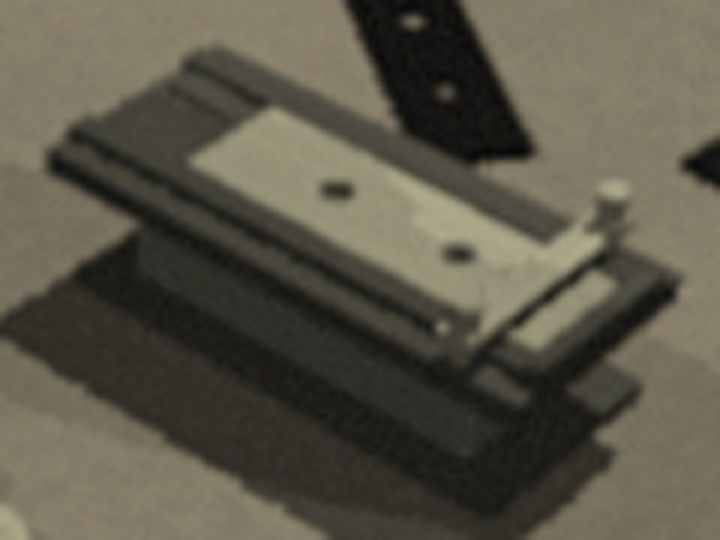

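View pics/sc_pump.png

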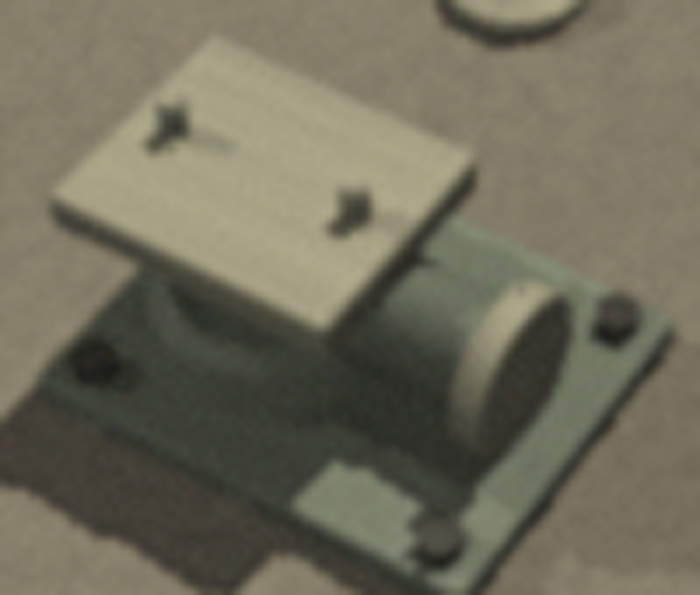

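```bash
python3 - <<'E'
from h import *
ft=grab_frame("top");fs=grab_frame("scene")
tc=lambda x,y:(195+x/5-.4,145+y/5-.4)
sc=lambda x,y:(250+x/6-.42,155+y/6-.42)
tp=lambda x,y:(330+(x-400)/7-.43,170+y/7-.43)
sp=lambda x,y:(170+x/7-.43,250+y/7-.43)
def show(n,a,b,z):
    a=hit(ft,a,z);print(n,"top",a[:2].round(4),end=" ")
    if b: b=hit(fs,b,z);print("scene",b[:2].round(4))
    else: print()
    return a[:2],(b[:2] if b is not None else None)
A=show("hole rear",tc(207,201),sc(460,253),.064)
B=show("hole front",tc(188,317),sc(337,189),.064)
for i in (0,1):
    d=A[i]-B[i];print("mid",(A[i]+B[i])/2,"len",np.linalg.norm(d),"yaw",np.arctan2(d[1],d[0]))
show("plate front L",tc(118,418),sc(270,107),.064)
show("plate front R",tc(222,435),sc(190,159),.064)
show("stand front L",tc(52,513),sc(192,57),.064)
show("stand front R",tc(262,542),sc(50,153),.064)
C=show("studX+ base",tp(657,228),sp(347,222),.06)
D=show("studX- base",tp(666,390),sp(165,140),.06)
for i in (0,1):
    d=C[i]-D[i];print("mid",(C[i]+D[i])/2,"len",np.linalg.norm(d),"yaw",np.arctan2(d[1],d[0]))
L=[("fl -x+y",tp(568,432),sp(215,37)),("fl +x+y",tp(553,197),sp(475,158)),("fl +x-y",tp(743,188),sp(325,330)),("fl -x-y",tp(757,425),sp(52,197))]
R=[show(n,a,b,.06) for n,a,b in L]
for i in(0,1):
    P=np.array([r[i] for r in R]);d=P[1]+P[2]-P[0]-P[3];print("flange c",P.mean(0),np.arctan2(d[1],d[0]),np.linalg.norm(d)/2)
for yaw in(-.15,0):
  for s in(1,-1):
    from scipy.spatial.transform import Rotation as Ro
    x=s*np.array([-np.sin(yaw),np.cos(yaw),0]);z=np.array([0,0,-1.]);y=np.cross(z,x)
    r=Ro.from_matrix(np.c_[x,y,z]).as_rotvec();print(s,r,ik([.6,.17,.1],r),ik([.5,-.15,.1],r))
E
```

```text
hole rear top [0.6496 0.1627] scene [0.65   0.1646]
hole front top [0.5942 0.1697] scene [0.5941 0.1717]
mid [0.62192456 0.16623006] len 0.05579720026255269 yaw -0.1260969393635004
mid [0.62205008 0.16812119] len 0.05644784863736331 yaw -0.12638089493417717
plate front L top [0.5457 0.2009] scene [0.545 0.202]
plate front R top [0.5391 0.1518] scene [0.5398 0.1555]
stand front L top [0.5003 0.2301] scene [0.5013 0.2131]
stand front R top [0.4895 0.1313] scene [0.4955 0.1279]
studX+ base top [ 0.6178 -0.1489] scene [ 0.6182 -0.1474]
studX- base top [ 0.5627 -0.1528] scene [ 0.5634 -0.1532]
mid [ 0.59023723 -0.15083421] len 0.055277833464297134 yaw 0.07082797594463354
mid [ 0.59079009 -0.15029587] len 0.05509425761251911 yaw 0.10411980840387461
fl -x+y top [ 0.5475 -0.1196] scene [ 0.5487 -0.1188]
fl +x+y top [ 0.6274 -0.1131] scene [ 0.6303 -0.1128]
fl +x-y top [ 0.6324 -0.1782] scene [ 0.636  -0.1761]
fl -x-y top [ 0.5517 -0.184 ] scene [ 0.5541 -0.1833]
flange c [ 0.58971978 -0.14872396] 0.07684322755084864 0.08054195845072337
flange c [ 0.59228442 -0.14773789] 0.08067762788170295 0.08200278673382115
1 [2.38164855 2.04874463 0.        ] [ 0.15780043  0.56826251 -0.1643898   0.83814402  0.          0.30780043] [-0.43292018  0.40430142 -0.44792465  0.71857025  0.         -0.28292018]
-1 [ 2.04874463 -2.38164855 -0.        ] [ 0.15780043  0.56826251 -0.1643898   0.83814402  0.         -2.83379223] [-0.43292018  0.40430142 -0.44792465  0.71857025  0.          2.85867248]
1 [2.22144147 2.22144147 0.        ] [ 0.15780043  0.56826251 -0.1643898   0.83814402  0.          0.15780043] [-0.43292018  0.40430142 -0.44792465  0.71857025  0.         -0.43292018]
-1 [ 2.22144147 -2.22144147  0.        ] [ 0.15780043  0.56826251 -0.1643898   0.83814402  0.         -2.98379223] [-0.43292018  0.40430142 -0.44792465  0.71857025  0.          2.70867248]
```

Both cameras agree to about 2 mm: plate centre (0.622, 0.167) with yaw −0.126, seat about (0.5905, −0.149) with yaw about 0.08. The stand edge should be at about (0.494, 0.183), which fits the 129 mm given. Next I approach and touch down.

```bash
cat >> h.py <<'E'
from scipy.spatial.transform import Rotation as Ro
def rv(yaw):
    x=np.array([-np.sin(yaw),np.cos(yaw),0]);z=np.array([0,0,-1.]);return Ro.from_matrix(np.c_[x,np.cross(z,x),z]).as_rotvec()
PY=-.126;PC=np.array([.622,.1672]);U=np.array([np.cos(PY),np.sin(PY)])
def st(msg=""):
    s=get_state();print(msg,"t%.2f"%s["clock"],"p",s["position"].round(4),"F",s["contact_force"].round(2),"gap %.2f"%s["finger_gap"]);return s
E
python3 - <<'E'
from h import *
grab(20);st("shut")
movep([*PC,.16],rv(PY));st()
move_l([*PC,.078],.08);sleep(.2)
for i in range(3):st("pre");sleep(.03)
print(move_l([*PC,.058],.005,until_force=3));st("touch");sleep(.15);st()
E
```

```text
shut t2.47 p [ 0.1698 -0.5232  0.2313] F [ 1.04 -0.33 -0.68] gap -0.00
 t5.38 p [0.6223 0.1662 0.1601] F [-0.24 -0.13 -0.73] gap -0.00
pre t6.75 p [0.6224 0.1673 0.0786] F [-0.29 -0.18  0.04] gap -0.00
pre t6.78 p [0.6223 0.1672 0.0785] F [ 0.12 -0.12  0.94] gap -0.00
pre t6.82 p [0.6223 0.1672 0.0784] F [0.3  0.04 0.31] gap -0.00
True
touch t9.38 p [0.622  0.1672 0.0641] F [-0.57  0.2   5.7 ] gap -0.00
 t9.53 p [0.622  0.1672 0.0641] F [-0.28  0.11  5.34] gap -0.00
```

```bash
python3 - <<'E'
from h import *
def fz():
    v=[]
    for i in range(4): v.append(get_state()["contact_force"][2]);sleep(.02)
    return np.mean(v)
z=get_state()["position"][2]
print(fz())
for k in range(4):
    z-=.0003;move_l([*PC,z],.005);sleep(.1);f=fz();st("z%.4f f%.2f"%(z,f))
    if f>9:break
E
```

```text
5.968443667501439
z0.0638 f5.70 t10.11 p [0.622  0.1672 0.0641] F [-1.2   0.41  5.13] gap 0.00
z0.0635 f7.04 t10.53 p [0.622  0.1672 0.0641] F [-2.26 -0.55  7.67] gap -0.00
z0.0632 f8.83 t10.94 p [0.622  0.1672 0.0641] F [-1.83  0.01  8.47] gap 0.00
z0.0629 f10.61 t11.36 p [0.622  0.1672 0.064 ] F [-2.67 -0.68 10.16] gap 0.00
```

```bash
python3 - <<'E'
from h import *
z=.0630;s=0.;N=97.0
def fz():
    v=[]
    for i in range(3): v.append(get_state()["contact_force"][2]);sleep(.012)
    return np.mean(v)
f=fz();hist=[]
while s<N-1e-6:
    ds=min(3.,N-s)
    z+=np.clip((f-9.3)/6000*.7,-.0008,.0012)
    s+=ds;p=PC-U*s/1000
    hit_=move_l([*p,z],.02,until_force=9)
    f=fz();q=get_state();a=-(q["position"][:2]-PC)@U*1000
    hist.append((s,round(a,1),round(z,4),round(q["position"][2],4),round(f,1)))
    if hit_: print("guard",hist[-1],q["contact_force"]); 
    if f>17 or f<3: print("stop",hist[-1]);break
for h in hist[::2]:print(h)
st()
fr=grab_frame("top");crop(fr,195,145,80,115,5,"slid_t.png")
fr=grab_frame("scene");crop(fr,250,155,120,90,6,"slid_s.png")
E
```

```text
(3.0, np.float64(1.5), np.float64(0.0631), np.float64(0.0641), np.float64(6.8))
(9.0, np.float64(5.5), np.float64(0.0624), np.float64(0.0641), np.float64(6.5))
(15.0, np.float64(10.9), np.float64(0.0619), np.float64(0.0641), np.float64(8.8))
(21.0, np.float64(16.3), np.float64(0.0617), np.float64(0.0642), np.float64(8.9))
(27.0, np.float64(21.8), np.float64(0.0617), np.float64(0.0645), np.float64(9.9))
(33.0, np.float64(27.6), np.float64(0.0619), np.float64(0.0648), np.float64(10.0))
(39.0, np.float64(34.5), np.float64(0.0623), np.float64(0.0652), np.float64(12.5))
(45.0, np.float64(41.5), np.float64(0.063), np.float64(0.0654), np.float64(11.7))
(51.0, np.float64(48.1), np.float64(0.0635), np.float64(0.0654), np.float64(10.6))
(57.0, np.float64(54.2), np.float64(0.0637), np.float64(0.0655), np.float64(9.8))
(63.0, np.float64(60.3), np.float64(0.0639), np.float64(0.0656), np.float64(10.0))
(69.0, np.float64(66.4), np.float64(0.064), np.float64(0.0657), np.float64(9.3))
(75.0, np.float64(72.3), np.float64(0.064), np.float64(0.0657), np.float64(9.1))
(81.0, np.float64(78.2), np.float64(0.0641), np.float64(0.0658), np.float64(9.7))
(87.0, np.float64(84.2), np.float64(0.0642), np.float64(0.0659), np.float64(9.5))
(93.0, np.float64(90.2), np.float64(0.0643), np.float64(0.066), np.float64(10.0))
(97.0, np.float64(94.2), np.float64(0.0645), np.float64(0.0661), np.float64(9.0))
 t22.06 p [0.5286 0.1797 0.0661] F [ 2.91 -1.21  9.12] gap -0.00
```

View pics/slid_s.png

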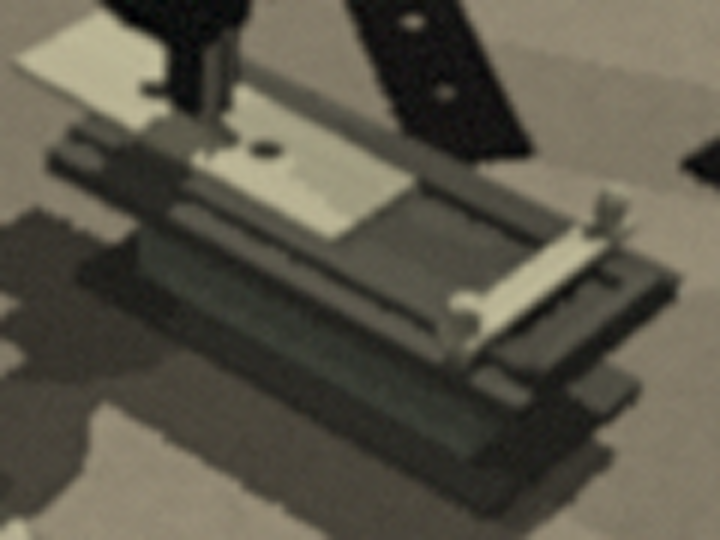

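The plate is clear of the keeper and overhangs the front by about 45 mm. Now I let go upwards and measure it.

```bash
python3 - <<'E'
from h import *
s=get_state();p=s["position"]
move_l([p[0],p[1],.075],.03);move_l([p[0]-.15*U[0],p[1]-.15*U[1],.16],.25);let_go();st()
ft=grab_frame("top");crop(ft,195,145,80,115,5,"free_t.png")
print(tip_of("top","plate_mid"))
fs=grab_frame("scene");crop(fs,240,145,130,95,6,"free_s.png")
print(tip_of("scene","plate_mid"))
for f,c in((ft,"top"),(fs,"scene")):
    for d in tip_of(c,"plate_mid"):print(c,hit(f,d["centre"],.064).round(4),round(d["score"],2))
E
```

```text
t24.29 p [0.3798 0.1985 0.16  ] F [ 0.36  0.66 -0.05] gap 1.00
[{'centre': [230.2, 233.0], 'score': 0.81}, {'centre': [164.8, 150.9], 'score': 0.69}, {'centre': [158.9, 232.0], 'score': 0.56}]
[{'centre': [394.5, 192.5], 'score': 0.96}, {'centre': [318.8, 160.9], 'score': 0.94}, {'centre': [284.8, 172.6], 'score': 0.74}]
top [0.5352 0.1723 0.064 ] 0.81
top [0.7254 0.3344 0.064 ] 0.69
top [0.5329 0.3393 0.064 ] 0.56
scene [0.763  0.2658 0.064 ] 0.96
scene [0.5651 0.2773 0.064 ] 0.94
scene [0.5274 0.188  0.064 ] 0.74
```

View pics/free_t.png

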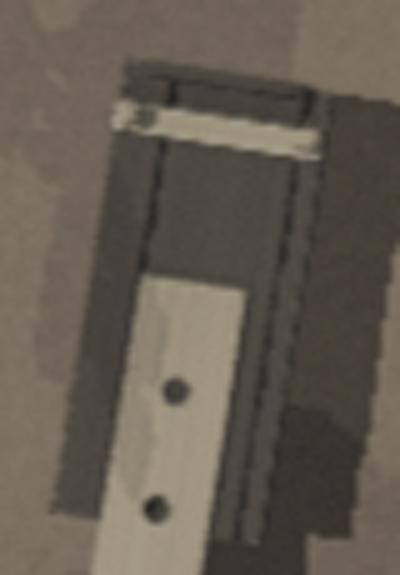

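View pics/free_s.png

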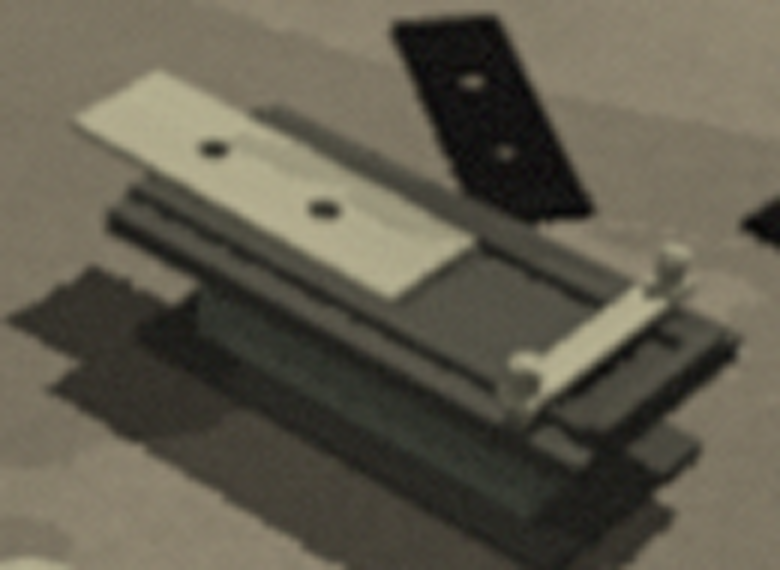

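```bash
python3 - <<'E'
from h import *
ft=grab_frame("top");fs=grab_frame("scene")
tc=lambda x,y:(195+x/5-.4,145+y/5-.4)
sc=lambda x,y:(240+x/6-.42,145+y/6-.42)
M=[]
for f,a,b in((ft,tc(176,390),tc(156,509)),(fs,sc(324,209),sc(214,149))):
    A=hit(f,a,.0654)[:2];B=hit(f,b,.0668)[:2];d=A-B;M.append((A+B)/2);print(M[-1].round(4),np.linalg.norm(d),np.arctan2(d[1],d[0]))
c=np.mean(M,0);E=np.array([.494,.1832]);print(c,"behind edge",(c-E)@U,"lat",(c-E)@np.array([-U[1],U[0]]))
np.save("c1.npy",c)
crop(ft,195,190,80,115,5,"free_t2.png")
E
```

```text
[0.5316 0.1776] 0.05645824303207993 -0.12790019789382964
[0.532  0.1789] 0.055334885491376086 -0.12406151278119958
[0.53181699 0.17827185] behind edge 0.03813649681976126 lat -0.0001367365749670625
```

View pics/free_t2.png

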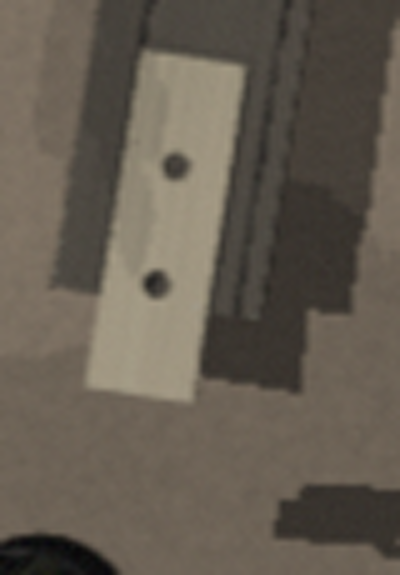

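```bash
python3 - <<'E'
from h import *
c=np.load("c1.npy");g=c-.062*U
ys=np.array([-U[1],U[0],0])
r=(Ro.from_rotvec(.026*ys)*Ro.from_rotvec(rv(PY))).as_rotvec()
# grasp at approx tcp + 21mm along -z tool ; tool axis
ax=Ro.from_rotvec(r).apply([0,0,1])
gp=np.array([*g,.0655]); tcp=gp+.0235*ax
movep([tcp[0],tcp[1],.13],r);st()
print(move_l(tcp,.06,until_force=6));st("down")
grab(40);st("gripped")
f=grab_frame("scene");crop(f,240,145,130,95,6,"grip_s.png")
E
```

```text
t25.16 p [0.4698 0.1857 0.1291] F [-0.   -0.3   0.32] gap 1.00
False
down t26.77 p [0.47   0.1862 0.0424] F [-0.29  0.66 -0.37] gap 1.00
gripped t27.21 p [0.4698 0.1862 0.0422] F [-0.75  0.45  1.49] gap 0.57
```

View pics/grip_s.png

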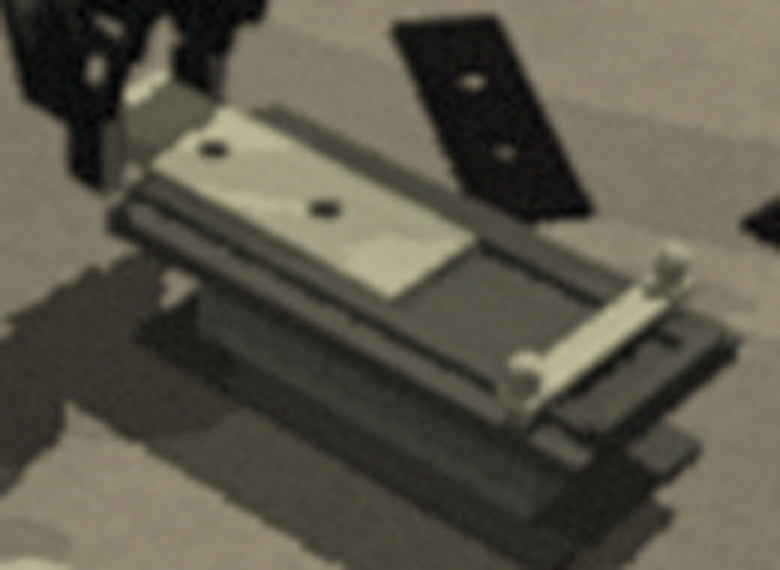

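Gap 0.57 corresponds to about 49 mm, so it holds the 50 mm width. Next: lift and carry it above the pump.

```bash
python3 - <<'E'
from h import *
p=get_state()["position"]
move_l([p[0],p[1],.09],.05);sleep(.3);st("lift")
move_l([p[0],p[1],.15],.12)
S=np.array([.5905,-.149]);y=.08;g=S-.062*np.array([np.cos(y),np.sin(y)])
q=ik([*g,.14],rv(y));print(q)
move_l([*g,.14],.2,rot=rv(y));move_l([*g,.075],.08);sleep(.3);st("above")
ft=grab_frame("top");crop(ft,330,165,70,110,5,"ab_t.png")
fs=grab_frame("scene");crop(fs,140,210,130,110,6,"ab_s.png")
E
```

```text
lift t28.67 p [0.4697 0.1861 0.0898] F [ 0.71  0.09 -0.35] gap 0.57
[-4.17419617e-01  4.05084202e-01 -3.25186049e-01  8.40526076e-01
 -4.44089210e-16 -4.97419617e-01]
above t32.45 p [ 0.5289 -0.154   0.0754] F [-0.31 -0.46 -0.18] gap 0.57
```

View pics/ab_t.png

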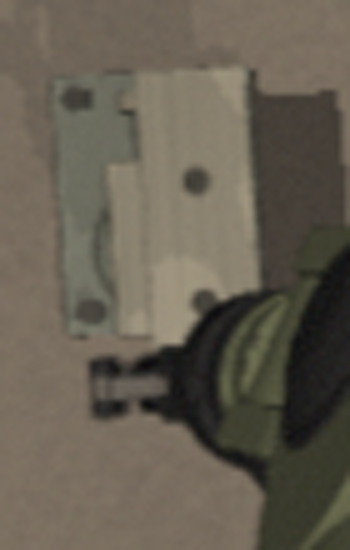

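View pics/ab_s.png

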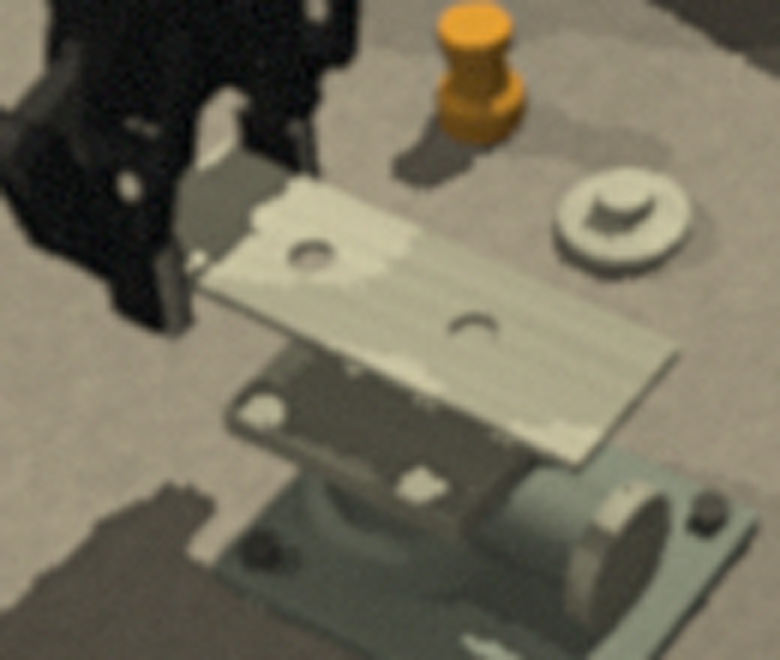

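```bash
python3 - <<'E'
from h import *
ft=grab_frame("top");fs=grab_frame("scene")
tc=lambda x,y:(330+x/5-.4,165+y/5-.4)
sc=lambda x,y:(140+x/6-.42,210+y/6-.42)
for n,f,a,b in(("top",ft,tc(196,181),tc(204,300)),("scene",fs,sc(474,328),sc(313,256))):
    A=hit(f,a,.1009)[:2];B=hit(f,b,.1009)[:2];d=A-B;print(n,A.round(4),B.round(4),((A+B)/2).round(4),np.linalg.norm(d).round(4),np.arctan2(d[1],d[0]).round(4))
# corner far +x end
print("corner +x-y top",hit(ft,tc(248,68),.1009),"+x+y",hit(ft,tc(135,73),.1009))
print("scene corner +x+y",hit(fs,sc(680,350),.1009),"+x-y",hit(fs,sc(580,467),.1009))
# overlay of model on initial images (original pics)
S=np.array([.5905,-.149]);y=.08
def w(u,v,z):return [S[0]+u*np.cos(y)-v*np.sin(y),S[1]+u*np.sin(y)+v*np.cos(y),z]
for nm,f,x0,y0 in(("top",ft,330,170),("scene",fs,170,250)):
    im=cv2.imread(f"pics/{nm}0.png")[y0:y0+75,x0:x0+65 if nm=="top" else x0+100];k=7 if nm=="top" else 7
    im=cv2.resize(im,None,fx=k,fy=k,interpolation=cv2.INTER_CUBIC)
    def dr(pts,col):
        P=np.array([(proj(f,p)-[x0,y0]+.5)*k for p in pts]);cv2.polylines(im,[P.round().astype(np.int32)],True,col,1)
    dr([w(42,33,.06),w(42,-33,.06),w(-42,-33,.06),w(-42,33,.06)],(0,0,255))
    for u in(28,-28):
        u/=1
        for z,R,col in((.06,4,(0,255,0)),(.071,2.5,(255,0,0))):
            dr([[*(np.array(w(u/1000,0,z))[:2]+R/1000*np.array([np.cos(t),np.sin(t)])),z] for t in np.linspace(0,6.28,20)],col)
    globals()["o_"+nm]=im
    def dr2():pass
E
```

```text
top [ 0.6179 -0.1467] [ 0.5633 -0.1512] [ 0.5906 -0.1489] 0.0548 0.0821
scene [ 0.6191 -0.1458] [ 0.5638 -0.1509] [ 0.5914 -0.1484] 0.0556 0.0918
corner +x-y top [ 0.67103096 -0.17005849  0.1009    ] +x+y [ 0.66710413 -0.11767759  0.1009    ]
scene corner +x+y [ 0.67021823 -0.11939841  0.1009    ] +x-y [ 0.6742742  -0.16783836  0.1009    ]
```

```bash
python3 - <<'E'
from h import *
ft=grab_frame("top");fs=grab_frame("scene")
S=np.array([.5905,-.149]);y=.08
def w(u,v,z):
    u/=1000;v/=1000;return [S[0]+u*np.cos(y)-v*np.sin(y),S[1]+u*np.sin(y)+v*np.cos(y),z]
out=[]
for nm,f,x0,y0,wd,k in(("top",ft,345,185,45,9),("scene",fs,172,250,70,5.5)):
    im=cv2.imread(f"pics/{nm}0.png")[y0:y0+60,x0:x0+wd]
    im=cv2.resize(im,None,fx=k,fy=k,interpolation=cv2.INTER_CUBIC)
    def dr(pts,col):
        P=np.array([(proj(f,p)-[x0,y0]+.5)*k for p in pts]);cv2.polylines(im,[P.round().astype(np.int32)],True,col,1)
    dr([w(42,33,.06),w(42,-33,.06),w(-42,-33,.06),w(-42,33,.06)],(0,0,255))
    for u in(28,-28):
        for z,R,col in((.06,4,(0,255,0)),(.071,2,(255,0,0))):
            dr([w(u+R*np.cos(t),R*np.sin(t),z) for t in np.linspace(0,6.28,20)],col)
    out.append(cv2.copyMakeBorder(im,0,560-im.shape[0],0,0,0))
o=np.hstack(out);print(o.shape);cv2.imwrite("pics/ov.png",o[:, :800])
E
```

```text
(560, 790, 3)
```

View pics/ov.png

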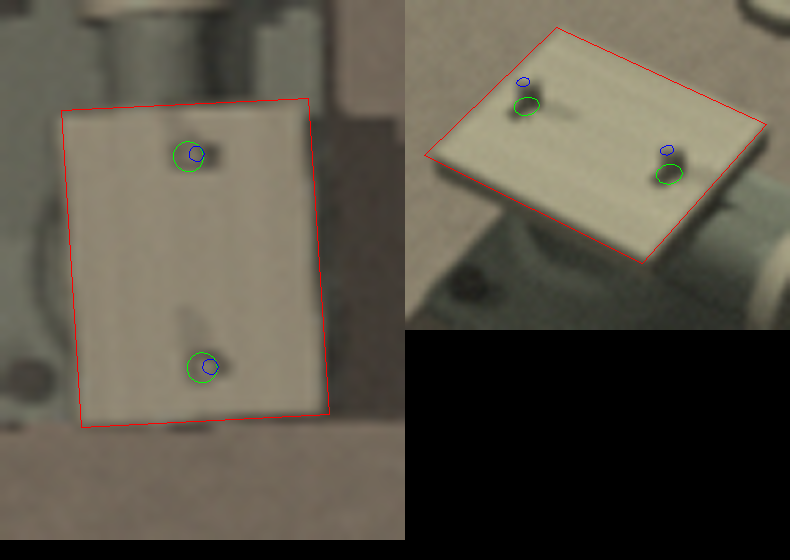

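The holes are at about (0.591, −0.1487) and the model overlay puts the studs about 1 mm towards −y. I'll shift, lower to just above the studs and look through the holes.

```bash
python3 - <<'E'
from h import *
p=get_state()["position"]
g=[.5289-.0005,-.154-.001]
move_l([*g,.0525],.04);sleep(.3);st("just above")
ft=grab_frame("top");fs=grab_frame("scene")
a=cv2.resize(ft["img"][175:245,340:395,::-1],None,fx=7,fy=7,interpolation=cv2.INTER_CUBIC)
b=cv2.resize(fs["img"][250:310,165:235,::-1],None,fx=5.6,fy=5.6,interpolation=cv2.INTER_CUBIC)
h=max(a.shape[0],b.shape[0]);P=lambda i:cv2.copyMakeBorder(i,0,h-i.shape[0],0,0,0)
o=np.hstack([P(a),P(b)]);print(o.shape);cv2.imwrite("pics/near.png",o)
E
```

```text
just above t33.77 p [ 0.5286 -0.155   0.0527] F [-0.15  0.17 -0.28] gap 0.57
(490, 777, 3)
```

View pics/near.png

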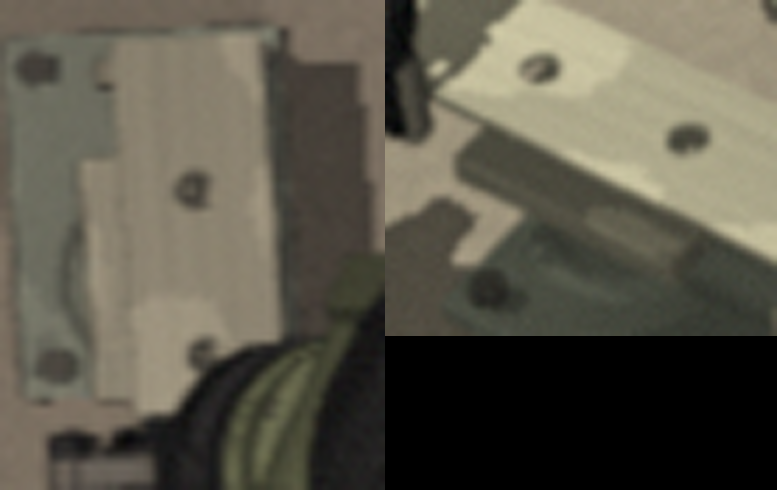

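Both cameras show the bright stud tips well inside both holes (top view at (195,188) and (205,355), scene view at (541,69) and (689,139)). Now I lower it gently under a force guard.

```bash
python3 - <<'E'
from h import *
p=get_state()["position"]
print(move_l([.5284,-.155,.036],.008,until_force=3));st("end");sleep(.1);st()
fs=grab_frame("scene");crop(fs,140,210,130,110,6,"fit_s.png")
E
```

```text
True
end t35.41 p [ 0.5284 -0.155   0.0386] F [0.14 0.59 4.81] gap 0.57
 t35.51 p [ 0.5284 -0.155   0.0386] F [ 0.1  -0.34  3.73] gap 0.58
```

View pics/fit_s.png

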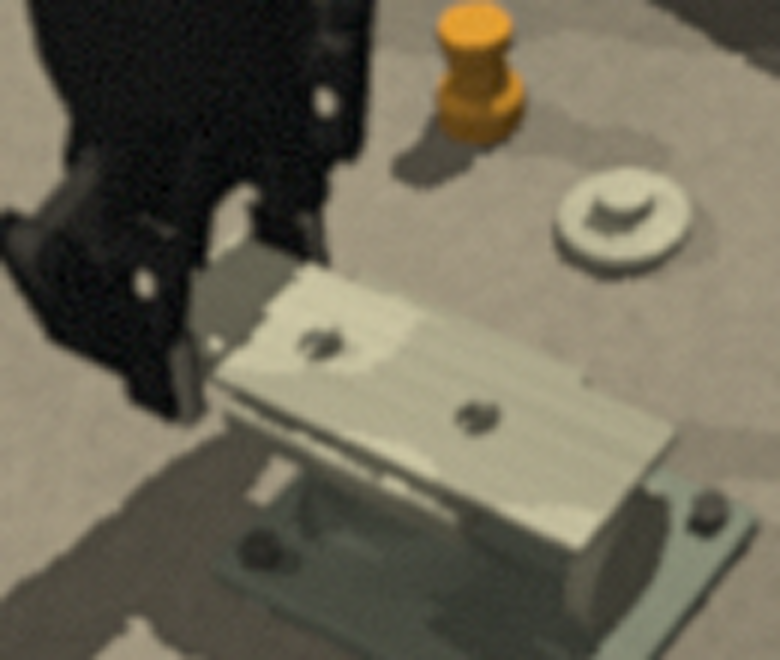

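TCP z = 0.0386 puts the plate's mid-height at about 0.062, which means fully down, with about 4 N of contact. Releasing.

```bash
python3 - <<'E'
from h import *
let_go();sleep(.2);st("open")
p=get_state()["position"]
move_l([p[0],p[1],.13],.06);move_l([p[0]-.14,p[1],.2],.25);sleep(.3);st()
ft=grab_frame("top");fs=grab_frame("scene")
a=cv2.resize(ft["img"][170:255,335:395,::-1],None,fx=6,fy=6,interpolation=cv2.INTER_CUBIC)
b=cv2.resize(fs["img"][240:320,155:255,::-1],None,fx=4.3,fy=4.3,interpolation=cv2.INTER_CUBIC)
h=max(a.shape[0],b.shape[0]);P=lambda i:cv2.copyMakeBorder(i,0,h-i.shape[0],0,0,0)
cv2.imwrite("pics/rel.png",np.hstack([P(a),P(b)]))
cv2.imwrite("pics/rel_full.png",fs["img"][:,:,::-1])
for f,c in((ft,"top"),(fs,"scene")):
    for d in tip_of(c,"plate_mid"):print(c,hit(f,d["centre"],.064).round(4),round(d["score"],2))
E
```

```text
open t36.22 p [ 0.5274 -0.1546  0.0378] F [ 0.13 -1.11 -0.01] gap 1.00
 t38.98 p [ 0.3878 -0.1544  0.1994] F [ 0.11 -0.24 -0.13] gap 1.00
top [0.5305 0.3385 0.064 ] 0.96
top [ 0.5933 -0.1576  0.064 ] 0.82
top [0.7337 0.3383 0.064 ] 0.76
scene [ 0.5918 -0.1519  0.064 ] 0.84
scene [0.7656 0.2623 0.064 ] 0.66
```

View pics/rel.png

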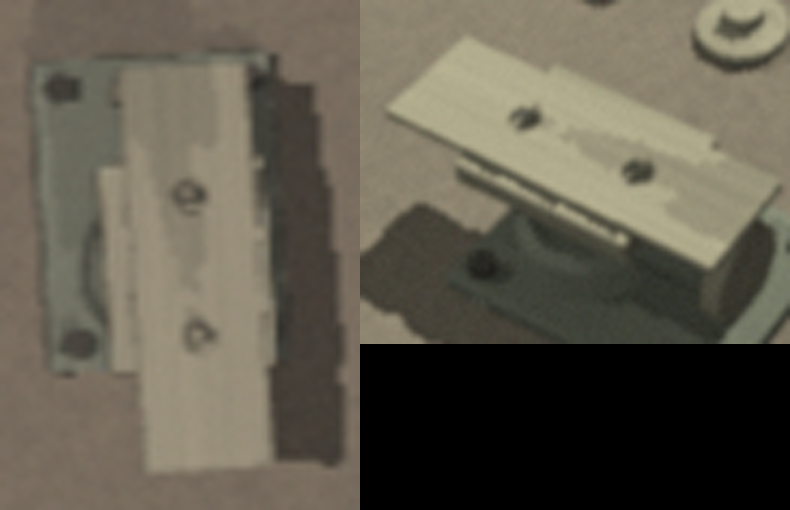

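View pics/rel_full.png

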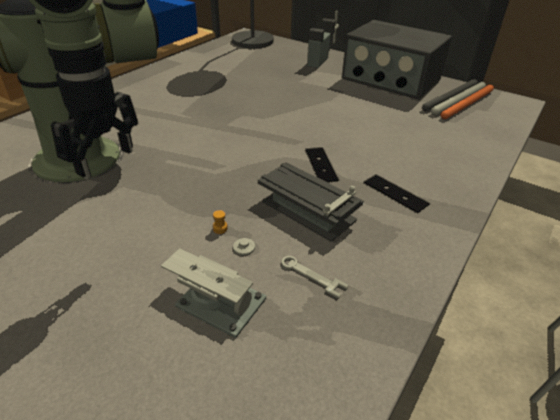

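```bash
python3 - <<'E'
from h import *
from scipy.optimize import least_squares
ft=grab_frame("top");fs=grab_frame("scene")
# bright-edge corners hand-read (crops: top origin 335,170 x6 ; scene 155,240 x4.3, offset 360)
T=lambda x,y:np.array((335+x/6-.42,170+y/6-.42));Sx=lambda x,y:np.array((155+(x-360)/4.3-.38,240+y/4.3-.38))
# order: -x+y,+x+y,+x-y,-x-y
obs=[(ft,[T(147,472),T(124,65),T(249,62),T(272,464)]),(fs,[Sx(466,37),Sx(780,187),Sx(712,268),Sx(388,108)])]
loc=np.array([[-80,25,0],[80,25,0],[80,-25,0],[-80,-25,0]])/1000
def model(v):
    R=Ro.from_euler('ZYX',[v[3],v[4],0]).as_matrix();return loc@R.T+v[:3]
for n,sel in(("both",obs),("top",obs[:1]),("scene",obs[1:])):
    def res(v):return np.concatenate([(proj(f,P)-o) for f,O in sel for P,o in zip(model(v),O)])
    r=least_squares(res,[.59,-.15,.064,.08,0]);print(n,r.x.round(4),"rms px",np.sqrt(np.mean(r.fun**2)).round(2))
st()
S=np.array([.5905,-.1495]);out=[]
for nm,f,x0,y0,wd,k in(("top",ft,345,175,50,7),("scene",fs,155,240,95,4.6)):
    im=cv2.resize(f["img"][y0:y0+80,x0:x0+wd,::-1],None,fx=k,fy=k,interpolation=cv2.INTER_CUBIC)
    for z,col in((.064,(0,0,255)),(.072,(255,0,0))):
        P=np.array([(proj(f,p)-[x0,y0]+.5)*k for p in model([*S,z,.08,0])]);cv2.polylines(im,[P.round().astype(np.int32)],True,col,1)
    out.append(cv2.copyMakeBorder(im,0,560-im.shape[0],0,0,0))
cv2.imwrite("pics/ov2.png",np.hstack(out)[:, :800])
E
```

```text
both [ 0.5909 -0.1506  0.0648  0.0736  0.0012] rms px 0.45
top [ 0.5899 -0.1512  0.0661  0.0748 -0.0144] rms px 0.14
scene [ 0.5824 -0.1415  0.0512  0.0976  0.0384] rms px 0.25
 t39.27 p [ 0.3875 -0.1546  0.1999] F [ 0.27  0.24 -0.52] gap 1.00
```

View pics/ov2.png

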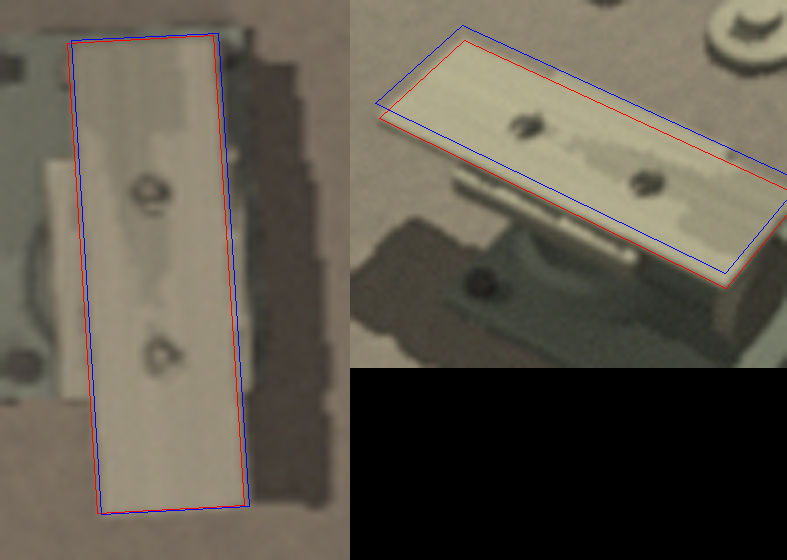

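The fit over both cameras gives a top-face height of 0.0648 (0.064 expected), a tilt of about 0.001 rad, and the plate 1–2 mm from the seat estimate. Both studs show through the holes, and the robot is clear.

```bash
python3 - <<'E'
from h import *
sign_off();st()
E
```

```text
the job is handed in; nothing more can be done
the job is handed in; nothing more can be done
```

The plate is on the pump and the job is handed in. I have no verdict back, but the final checks below say it should pass.

**What I did:**
- **Slide:** I pressed on the plate at 6–13 N (measured) and slid it out from under the keeper. When released it lay with its centre about 38 mm behind the stand edge, overhanging about 42 mm.
- **Lift and fit:** I gripped the overhanging end by its sides at 40 N and carried it over. Both stud tips showed in the holes before I lowered it. It touched down at about 4–5 N, and I let go and backed the arm away by about 39 s of the 72 s allowed.

**Last checks:**
- **Position:** The plate's corners, fitted over both cameras, put its centre at (0.591, −0.151), 1–2 mm from my seat estimate. Its yaw was 0.074 against about 0.08.
- **Height and tilt:** The same fit put its top face at 64.8 mm (64 expected) and its tilt at about 0.001 rad.
- **Studs and bench:** Both studs show through the holes. The fitting, disc and wrench look unmoved in the pictures; I did not measure them again.

**Disagreements:** The corner fits from each camera alone were inconsistent: tilt −0.014 rad from the top camera against +0.038 from the scene camera, and height 66 against 51 mm. A flat plate viewed by one camera fixes these poorly, so I relied on the joint fit and on the height at touchdown. The networks' plate centres were also up to about 8 mm off in y from my own measurements.

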